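# Unclamp the board ruler and put it away

### The arm

A 6-joint arm with a two-finger parallel gripper is mounted at the origin on the work surface. World frame = base frame: x ahead of the robot, y to its left, z up, the work surface at z = 0. Lengths are in m, angles in degrees, forces in N, time in s.
With the tool pointing down it reaches from about 0.3 to 0.75 m from the base axis. Payload 8.5 kg.
Tool frame: the origin (TCP) lies at the very end of the fingers, on their centre line; the grasp point (between the pads) lies 19 mm behind it; z points along the fingers, y is the line along which they close (so a half turn about z gives the same grasp; the last joint's range is limited). The gripper opens to 85 mm and grips with 20 to 120 N. Pads are 22 mm wide; open, the fingers measure 114 mm over their backs; the gripper's body (76 mm by 85 mm) begins 54 mm behind the grasp point. The pads swing forward as they close: fully open they stand 13 mm farther back than shut.
Start: joints at [-89.112, 21.807, 74.336, -0, 83.858, -12.336], TCP at [0.126, -0.535, 0.208] pointing down, gripper open.
Joint ranges: [-178.18, 178.18], [-50.72, 133.34], [12.68, 142.11], [-81.47, 261.47], [9.98, 163.14], [-165.26, 165.26]. Speed limits (degrees/s): [136.94, 136.94, 180, 180, 180, 180].

### API

Orientations are given as a 3x3 rotation matrix whose columns are the frame's x, y, z axes.
In Python, from rig import observe, cams, ticket gives the robot as it stands.
- The arm moves only by the tool move_arm, never from a script. Its arguments are lists of equal length, an entry for each row: "jaw": the finger opening in cm, from 0 to 8.54; "dp": the shift along the tool's x, y, z in cm, a list of three; "turn": the turn, a rotation vector about the tool's x, y, z in rad, a list of three. In form: {"jaw": [jaw, ...], "dp": [[tx, ty, tz], ...], "turn": [[wx, wy, wz], ...]}. A call has 1 to 12 rows; each row shifts and turns the commanded pose from where the row before left it, along the tool's axes as they then stand; what a row does not reach is not made up. A row lasts 1/12 s, in which the tool goes at most 41.7 mm and 7.16 degrees, less where a joint would pass 70% of its speed; a pose out of reach is approached as far as the arm can. A call is refused whole if a number of a shift passes 4.17 or a number of a turn 0.125, either way. A call with a gripper value outside its range is refused whole. The fingers move at their own pace and stop on an object; "force" is the grip in N (left out, the last holds). Time passes only in rows, so rows that do not move let the fingers close. It gives the time, the measured TCP pose, the force, the opening and the grip force at its end, in the units of the state.
- observe(): the state, without advancing time (a new reading comes with each control period).
- cams.get_image(name): name is "side" or "top"; returns (picture, depth): 400x640x3 uint8, red, green, blue; 400x640 float32, m along the optical axis (not along the pixel's ray), 0 where there is no reading.
- cams.calibration(name): a dict with "vertical_fov" (degrees; the focal length in pixels is half the picture's height over the tangent of half this angle, whatever the lens; pixels are square), "cx", "cy" (the principal point, pixels), "view" (4x4, takes a point from world to camera coordinates). Camera axes: x right, y up, looking along -z (the intrinsics and any distortion apply to the point x, -y, -z); pixel columns grow to the right and rows downward; lengths in m; the calibration is good to about 2 mm. A picture is of the moment at which its call begins. calibration takes no time and is no camera call.
- ticket.close_job(): hands the job in; it is judged then, once.
Trained networks look in the newest picture that a camera, given by its name, has taken for a name from the list of things; names that differ only in an ending like _2 or _b are one class to them, and where a whole thing is asked for, a point or a joint stands for the part that bears it (a point fixed in the world has none). Each returns a list of dicts, best first, with "p" (0 to 1); they miss things now and then, are a little off and sometimes report something else, mostly with a low value. They report only what shows in the picture. A call takes as long as a camera call.
- cams.spot_in(camera, query): "box" ([centre column, centre row, width, height] as shares, 0 to 1, of the picture: columns of its width, rows of its height, round what is visible of it).
- cams.outline_of(camera, query): "mask" (400x640 bool, what is visible of it) and "box" ([centre column, centre row, width, height] as shares, 0 to 1, of the picture: columns of its width, rows of its height, round what is visible of it).
- cams.mark_of(camera, query): "location" ([column, row] as shares, 0 to 1, of the picture: columns of its width, rows of its height: a listed point, or the origin of a listed thing).
The state is a dict: "time_s": time; "q": joint angles; "qvel": joint speeds; "joint_efforts": joint torques, N m; "position": TCP position; "tool_rot": TCP orientation; "ft_force": force on the tool from outside, world axes, zero at the start; "wrist_torque": the same for the moment, N m; "grip_width": finger opening in m; "gripper_force": force on a finger pad.
Only numpy, scipy, OpenCV 4.12 (cv2) and the standard library are available. Lean on these libraries where they do the work, as an engineer would, in place of code of your own. Each camera call takes 0.05 s, during which the arm holds its last target. There are 200 camera calls.

### The job

Lift the red sprung clamp arm on the sloping stand until it stays open by itself, with the yellow board ruler still lying on the stand. Then pick up the ruler, which has a wooden grip bar to hold it by, and lower it into the blue tray, letting go only once it is down, so that it lies flat on the tray floor with its grip bar up. Leave the clamp open and do not push the lamp, globe, steel glass or eraser out of their places.

Things in the scene. Friction and masses are not known exactly. Their poses are not given: they have to be found in the camera images.
- stand: Fixed plywood stand, 220 mm wide (y). Origin: centre of its underside, z up. Its flat board, 190 x 220 mm, slopes 0.56 rad (32 deg), low edge to -x; in the stand's frame up-slope is U = (0.847, 0, 0.531), square out of the board N = (-0.531, 0, 0.847). Board surface centre at (0, 0, 72 mm). A 9 mm lip at the low edge stops the ruler sliding; hinge brackets 48 wide, 38 high, mid high edge.
- clamp_hinge (a point): Middle of the clamp arm's hinge axis, on the stand: 90 mm up-slope from the board's centre and 25 mm out of the board. The hinge axis is level, along the stand's y.
- clamp_bar (a point): Centre of the red cross bar to hold at the free end of the clamp arm: round, 18 mm thick, 36 mm long, parallel to the hinge axis and 80 mm from it, free at both ends. Shut, it is 42 mm out of the board and 36 mm up-slope of the ruler's grip bar. Its axes turn with the arm: shut, x = U, y = the stand's y, z = N.
- clamp (a joint): Angle of the red clamp arm (20 mm wide, 95 mm long). 0: shut, its rubber foot on the ruler's upper edge. Grows as the bar is lifted off the board, turning about the stand's +y, up and over to the high edge. A spring shuts it (0.3 N m at 0, fading to none) up to the hold-open point at 1.2 rad; beyond, it throws it open to a stop at 1.75 rad; open, it reaches 230 mm above the desk.
- ruler_grip (a point): Centre of the wooden grip bar on the yellow board ruler: a loose plate 100 (x) x 180 (y) x 6 mm, 160 g. The bar, 16 mm thick (x), 100 long (y), 30 high (z), stands on the middle of its upper face: bar top 15 mm above this point, plate face 15 and underside 21 mm below. z points out of the grip side. At the start it lies on the board (z = N, x = U), held by clamp and lip.
- tray_in (a point): Centre of the inner floor of the fixed blue tray, 5 mm above the desk. The tray is open on top, 160 mm (x) by 250 mm (y) outside, walls 5 mm thick, rim 22 mm above the desk; the inside is 150 x 240 mm. Axes along its sides, z up.
- lamp_mid (a point): Middle of the white plastic night lamp: round base 90 mm across with a red press button, rounded warm shade; 150 mm high, this point 75 mm up. Loose; leave it.
- globe_mid (a point): Small blue and green globe, 112 mm across, on a black stand with a 100 mm foot; 180 mm high, this point 90 mm above the desk. The ball turns freely. Loose; leave it.
- glass_rim (a point): Centre of the mouth of an empty steel drinking glass, 72 mm across, 105 mm high; loose; leave it.
- eraser: Blue eraser, 60 x 28 x 16 mm, origin at the centre of its underside; loose; leave it.

How it is judged:
By the outcome, as a careful person would: the job done as asked, in the order asked, and still so for the second after the job is handed in, with the robot touching nothing.
It also fails if it takes over 64 s, if anything falls off the work surface, if the arm or the gripper's body presses on something with over 40 N, if the wrist force passes 120 N, or if a joint passes its speed limit or range.

## Working session

There is one attempt and no reset: what is moved stays moved. The work goes in short steps, Python scripts to look and compute and a tool call to move; the robot and the scene stay as the last step left them, time stands still between calls to the robot, and variables do not carry over. Pictures are saved under pics/ and viewed, at most 10 in all, crops included, and the job is handed in when it is done.

Besides the shell and the picture viewer there is one more tool, called after "Call:" as a command line: name --argument value ..., lists and objects as JSON in quotes. move_arm: Moves the arm, as the interface text tells. Its arguments: {"type":"object","properties":{"jaw":{"type":"array","items":{"type":"number"}},"dp":{"type":"array","items":{"type":"array","items":{"type":"number"}}},"turn":{"type":"array","items":{"type":"array","items":{"type":"number"}}},"force":{"type":"number"}},"required":["jaw","dp","turn"]}

```bash
mkdir -p pics
cat > h.py <<'E'
import numpy as np, cv2
from rig import observe, cams, ticket
def K(n):
    c=cams.calibration(n); f=200/np.tan(np.radians(c["vertical_fov"])/2); return f,c["cx"],c["cy"],np.array(c["view"]),c
def world(n,u,v,d):
    f,cx,cy,V,_=K(n); u,v,d=map(np.asarray,(u,v,d))
    p=np.stack([(u-cx)/f*d,-(v-cy)/f*d,-d,np.ones_like(d)],-1)
    return (p@np.linalg.inv(V).T)[...,:3]
def pix(n,P):
    f,cx,cy,V,_=K(n); p=V@np.append(P,1); return cx+f*p[0]/-p[2], cy-f*p[1]/-p[2]
E
cat > a.py <<'E'
from h import *
np.set_printoptions(precision=4,suppress=True)
for n in("side","top"):
    im,d=cams.get_image(n); cv2.imwrite(f"pics/{n}0.png",im[...,::-1]); np.save(f"{n}0.npy",d); print(n,K(n)[4])
    for q in["stand","clamp_hinge","clamp_bar","ruler_grip","tray_in","lamp_mid","globe_mid","glass_rim","eraser"]:
        r=cams.mark_of(n,q)[:2]
        for x in r:
            u,v=x["location"][0]*640,x["location"][1]*400
            dd=d[min(399,int(v)),min(639,int(u))]
            print(n,q,round(x["p"],2),round(u),round(v),world(n,u,v,float(dd)))
s=observe();print(s["time_s"],s["position"],s["tool_rot"],s["ft_force"])
E
python3 a.py
```

```text
side {'vertical_fov': 47.86228943613285, 'cx': 315.43669721598866, 'cy': 203.77828783558078, 'view': array([[-0.7519, -0.6591, -0.0136,  0.4414],
       [ 0.4359, -0.5125,  0.7398, -0.34  ],
       [-0.4945,  0.5503,  0.6727, -1.1224],
       [ 0.    ,  0.    ,  0.    ,  1.    ]])}
side stand 0.94 373 194 [ 0.5228 -0.2137  0.0479]
side stand 0.61 385 167 [ 0.5487 -0.3131  0.0877]
side clamp_hinge 0.78 364 152 [ 0.6107 -0.2733  0.1416]
side clamp_hinge 0.71 380 168 [ 0.5358 -0.2584  0.1206]
side clamp_bar 0.68 380 169 [ 0.5374 -0.2591  0.1163]
side ruler_grip 0.91 383 179 [ 0.5188 -0.2551  0.0875]
side tray_in 0.83 255 278 [0.591  0.2552 0.0047]
side lamp_mid 0.98 198 352 [0.4609 0.5287 0.1209]
side glass_rim 0.74 266 190 [0.7849 0.0152 0.0698]
side glass_rim 0.27 366 154 [ 0.6021 -0.2721  0.1353]
side eraser 0.58 345 257 [0.4411 0.0346 0.0129]
side eraser 0.29 258 278 [0.5829 0.2513 0.0073]
top {'vertical_fov': 52.52825153208757, 'cx': 320.9606336308052, 'cy': 200.03807162381054, 'view': array([[-0.0112, -0.9999, -0.0013,  0.0063],
       [ 0.9864, -0.0113,  0.164 , -0.6153],
       [-0.164 ,  0.0006,  0.9865, -1.5835],
       [ 0.    ,  0.    ,  0.    ,  1.    ]])}
top stand 0.9 385 217 [ 0.5347 -0.2447  0.126 ]
top clamp_bar 0.58 386 214 [ 0.546  -0.2524  0.1126]
top clamp_bar 0.53 255 208 [0.5949 0.2726 0.001 ]
top ruler_grip 0.69 388 221 [ 0.524 -0.264  0.08 ]
top ruler_grip 0.26 188 234 [0.4768 0.5042 0.1273]
top tray_in 0.78 252 210 [0.584  0.2867 0.0024]
top lamp_mid 0.6 189 234 [0.4778 0.5021 0.1191]
top lamp_mid 0.21 390 220 [ 0.5252 -0.2662  0.1134]
top globe_mid 0.76 458 250 [ 0.4046 -0.5027  0.1667]
top globe_mid 0.34 189 233 [0.4809 0.5021 0.1217]
top glass_rim 0.62 313 161 [0.7838 0.0322 0.0303]
top eraser 0.47 313 242 [0.4509 0.0324 0.0094]
1.0 [ 0.1258 -0.5354  0.2083] [[ 0.9735  0.2288  0.    ]
 [ 0.2288 -0.9735  0.    ]
 [ 0.     -0.     -1.    ]] [ 1.1273 -0.5164 -0.2308]
```

```bash
cat > b.py <<'E'
import cv2
a=cv2.imread("pics/side0.png")[90:330,180:500]; b=cv2.imread("pics/top0.png")[130:290,150:510]
cv2.imwrite("pics/side0c.png",cv2.resize(a,None,fx=2.5,fy=2.5,interpolation=2)); cv2.imwrite("pics/top0c.png",cv2.resize(b,None,fx=2.2,fy=2.2,interpolation=2))
E
python3 b.py
```

```text
(no output)
```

View pics/side0c.png

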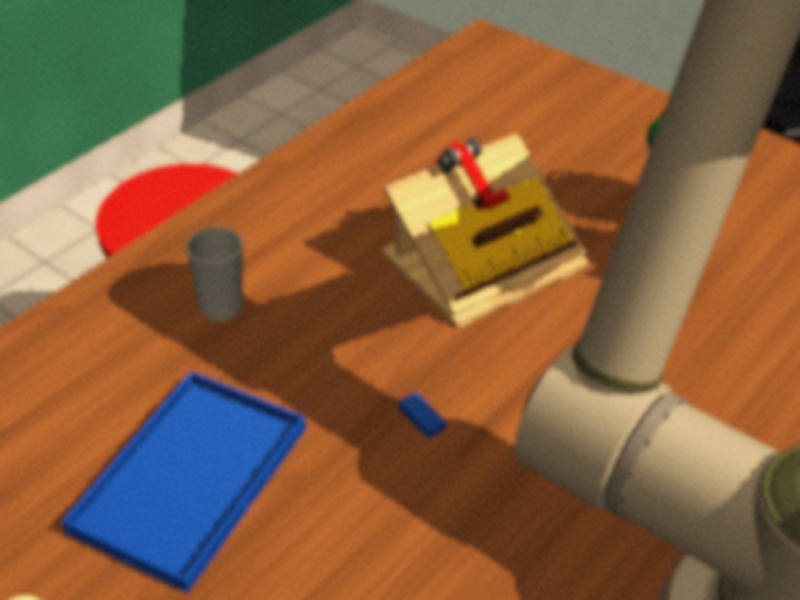

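View pics/top0c.png

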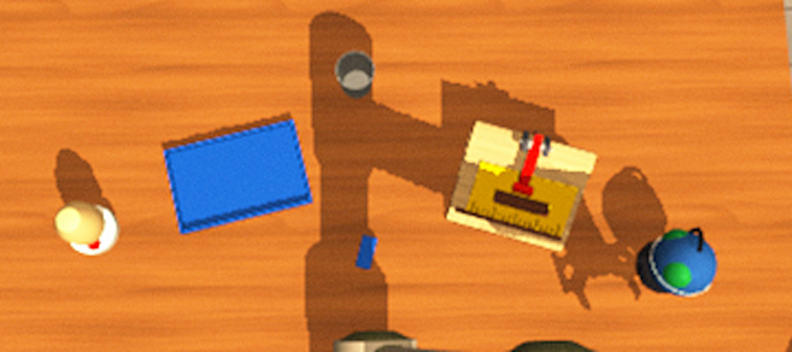

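The side view shows the red clamp bar at about (377,169), with the grip bar just below it. In the top view the stand is yawed about -15° and the tray is left of it. Next I fit the poses.

```bash
cat > c.py <<'E'
from h import *
np.set_printoptions(precision=4,suppress=True)
for n in("top","side"):
    im,d=cams.get_image(n); hsv=cv2.cvtColor(im,cv2.COLOR_RGB2HSV)
    def pts(q):
        m=cams.outline_of(n,q)
        if not m: print(n,q,"none"); return None
        m0=m[0]["mask"]; m0=cv2.erode(m0.astype(np.uint8),np.ones((2,2)))>0
        v,u=np.nonzero(m0&(d>0)); P=world(n,u+.5,v+.5,d[v,u]); print(n,q,round(m[0]["p"],2),len(P)); return P,hsv[v,u]
    for q in("stand","ruler_grip","clamp_bar","tray_in","lamp_mid","globe_mid","glass_rim","eraser"):
        r=pts(q)
        if r is None: continue
        P,h=r; np.savez(f"{n}_{q}.npz",P=P,h=h)
        print("  med",np.median(P,0),"lo",np.percentile(P,3,axis=0),"hi",np.percentile(P,97,axis=0))
        if q=="tray_in":
            print("  rect",cv2.minAreaRect((P[:,:2]*1000).astype(np.float32)))
        if q=="ruler_grip":
            # plane via RANSAC
            rng=np.random.default_rng(0);best=0
            for _ in range(500):
                a,b,c=P[rng.choice(len(P),3,False)]; nn=np.cross(b-a,c-a); nn/=np.linalg.norm(nn)+1e-12
                s=abs((P-a)@nn)<.003
                if s.sum()>best: best=s.sum();S=s
            Q=P[S]; c=Q.mean(0); nn=np.linalg.svd(Q-c)[2][2]; nn*=np.sign(nn[2]); print("  plane",best,nn,c,"tilt",np.degrees(np.arccos(nn[2])),"yaw",np.degrees(np.arctan2(-nn[1],-nn[0])), "res",(( Q-c)@nn).std())
E
python3 c.py
```

```text
top stand 0.88 1578
  med [ 0.5791 -0.2557  0.0944] lo [ 0.4543 -0.3705  0.0058] hi [ 0.64   -0.1506  0.1463]
top ruler_grip 0.81 922
  med [ 0.5223 -0.2538  0.0707] lo [ 0.4771 -0.3426  0.0376] hi [ 0.577  -0.1786  0.0931]
  plane 481 [-0.5087  0.1526  0.8473] [ 0.5241 -0.2596  0.0626] tilt 32.07580928066925 yaw -16.697211915739874 res 0.0016913618974966913
top clamp_bar 0.69 117
  med [ 0.5712 -0.2669  0.1231] lo [ 0.5299 -0.2822  0.1072] hi [ 0.6173 -0.2453  0.1491]
top tray_in 0.9 2334
  med [0.5782 0.261  0.004 ] lo [ 0.4933  0.1421 -0.0042] hi [0.6625 0.3752 0.0209]
  rect ((578.7216186523438, 257.961181640625), (159.99545288085938, 251.51290893554688), 14.02139949798584)
top lamp_mid 0.65 452
  med [0.4784 0.5063 0.1086] lo [0.4441 0.4849 0.0217] hi [0.5127 0.542  0.1495]
top globe_mid 0.81 818
  med [ 0.4019 -0.5089  0.1475] lo [ 0.356  -0.5634  0.0067] hi [ 0.452  -0.4751  0.1683]
top glass_rim 0.54 276
  med [0.7707 0.0352 0.0423] lo [ 0.7258  0.0072 -0.0038] hi [0.7893 0.0649 0.1038]
top eraser none
side stand 0.65 2311
  med [ 0.5771 -0.2254  0.0767] lo [ 0.4537 -0.3567  
[... 259 characters left out ...]
2994 res 0.0016118585050524643
side clamp_bar 0.7 192
  med [ 0.5664 -0.2639  0.12  ] lo [ 0.5309 -0.285   0.0866] hi [ 0.6113 -0.2396  0.1453]
side tray_in 0.88 4310
  med [0.58   0.2669 0.0043] lo [ 0.4915  0.1384 -0.    ] hi [0.6665 0.3775 0.021 ]
  rect ((580.9046020507812, 258.7987060546875), (161.1704864501953, 251.06729125976562), 13.130341529846191)
side lamp_mid 0.81 1776
  med [0.4667 0.5338 0.087 ] lo [0.4438 0.4961 0.0116] hi [0.4997 0.5622 0.1466]
side globe_mid 0.17 163
  med [ 0.5658 -0.2639  0.1205] lo [ 0.5298 -0.285   0.1042] hi [ 0.6172 -0.2397  0.1454]
side glass_rim none
side eraser 0.52 152
  med [0.4332 0.0229 0.0137] lo [0.4087 0.0076 0.0063] hi [0.4612 0.0366 0.0186]
```

```bash
cat > d.py <<'E'
from h import *
np.set_printoptions(precision=4,suppress=True)
t=np.radians(-16.8); R=np.array([[np.cos(t),-np.sin(t),0],[np.sin(t),np.cos(t),0],[0,0,1]])
for n in("top","side"):
    D={q:np.load(f"{n}_{q}.npz") for q in("ruler_grip","clamp_bar","stand")}
    # provisional stand origin
    O=np.array([.5485,-.264,0])
    U=R@[.847,0,.531];Y=R[:,1];N=R@[-.531,0,.847];C=O+[0,0,.072]
    def c(P): return np.stack([(P-C)@U,(P-C)@Y,(P-C)@N],1)*1000
    for q in D:
        p=c(D[q]["P"]);h=D[q]["h"].astype(int)
        if q=="ruler_grip":
            f=abs(p[:,2]-np.median(p[:,2]))<6
            print(n,"plate N med",np.median(p[p[:,0]<-40][:,2]),"U",np.percentile(p[f,0],[1,99]),"Y",np.percentile(p[f,1],[1,99]))
            g=(h[:,2]<75)&(abs(p[:,1])<80)&(p[:,0]>-50)&(p[:,0]<20); print("  dark grip",g.sum(),"U",np.percentile(p[g,0],[3,50,97]),"Y",np.percentile(p[g,1],[3,50,97]),"N",np.percentile(p[g,2],[3,50,97]))
            g=(p[:,2]>28)&(p[:,0]<0); print("  high",g.sum(),np.percentile(p[g],[5,50,95],axis=0))
        if q=="stand":
            g=abs(p[:,2])<5; print(n,"board",np.percentile(p[g],[1,50,99],axis=0)); 
            g=g&(p[:,0]>40); print("  upper",np.percentile(p[g],[1,50,99],axis=0))
        if q=="clamp_bar":
            g=p[:,0]<22; print(n,"bar",g.sum(),np.percentile(p[g],[3,50,97],axis=0)); g=(p[:,0]>30)&(p[:,0]<70); print("  arm",np.median(p[g],0))
E
python3 d.py
```

```text
top plate N med 4.799618623102747 U [-71.702  24.862] Y [-90.9576  83.4796]
  dark grip 62 U [-24.9692 -17.784  -14.489 ] Y [-48.3582  -2.1479  43.0035] N [ 7.601  26.4689 38.2805]
  high 105 [[-30.9864 -46.4625  29.8623]
 [-23.1596  -4.557   34.4227]
 [-15.174   41.188   39.5023]]
top bar 38 [[ 5.0221 -7.4146 29.618 ]
 [15.3229  4.7585 45.8164]
 [20.2802 17.6473 54.5625]]
  arm [49.7211  3.617  30.086 ]
top board [[-103.9103 -102.6764   -4.8645]
 [  41.434    32.3511   -0.6834]
 [  93.6663  112.1277    4.7678]]
  upper [[  40.4713 -100.927    -4.8639]
 [  65.803    24.6739   -0.6804]
 [  94.0953  111.0895    4.7192]]
side plate N med 3.3845759248169593 U [-70.9407  21.8795] Y [-90.6893  83.516 ]
  dark grip 103 U [-30.4832 -25.3349 -19.879 ] Y [-38.8469   9.383   45.7121] N [16.9003 32.6888 37.0327]
  high 132 [[-29.8971 -48.2371  28.7978]
 [-22.7607   0.084   33.3616]
 [-15.4463  43.9839  36.9238]]
side bar 68 [[  4.6119 -11.198    3.8044]
 [ 11.9711   9.0269  44.5434]
 [ 20.4001  22.3173  52.9438]]
  arm [47.8899  6.3294 28.9309]
side board [[-101.9677  -95.4791   -4.9262]
 [  39.742    49.4152   -1.9592]
 [  88.6855  115.2005    4.3338]]
  upper [[ 40.1893 -95.3432  -4.8921]
 [ 64.6272  33.4242  -1.9667]
 [ 89.5502 113.0629   3.2733]]
```

```bash
cat >> h.py <<'E'
from scipy.spatial.transform import Rotation as Ro
np.set_printoptions(precision=3,suppress=True)
R=Ro.from_euler("z",-16.8,degrees=True).as_matrix()
O=np.array([.5485,-.264,0])+R@[.0015,.0055,0]
U=R@[.847,0,.531];Y=R[:,1];N=R@[-.531,0,.847];C=O+[0,0,.072]
def S(u,y,n): return C+(u*U+y*Y+n*N)/1000
def barl(th):
    a=np.radians(199.9)-th; return O+R@[.063+.08*np.cos(a),0,.141+.08*np.sin(a)]
def tool(y,z): y=y/np.linalg.norm(y);z=z/np.linalg.norm(z); return np.stack([np.cross(y,z),y,z],1)
DOWN=np.array([0,0,-1.])
def go(p,Rt,p0=None,R0=None):
    s=observe(); p0=s["position"] if p0 is None else p0; R0=np.array(s["tool_rot"]) if R0 is None else R0
    rv=Ro.from_matrix(R0.T@Rt).as_rotvec()
    print("t",s["time_s"],"turn",rv,"then shift cm (new axes)",Rt.T@(np.array(p)-p0)*100)
E
python3 - <<'E'
from h import *
Rt=tool(-Y,DOWN); b=barl(0); print(b, observe()["q"])
go(b+[0,0,.15],Rt)
prev=b
for th in np.linspace(0,1.7,13)[1:]:
    q=barl(th); print(round(th,2),Rt.T@(q-prev)*100); prev=q
E
```

```text
[ 0.54  -0.256  0.114] [-89.112  21.806  74.336  -0.001  83.856 -12.335]
t 1.9 turn [0.    0.    0.524] then shift cm (new axes) [ 31.548 -38.749  -5.544]
0.14 [-0.309 -0.    -1.089]
0.28 [-0.152  0.    -1.122]
0.42 [ 0.008  0.    -1.132]
0.57 [ 0.168  0.    -1.12 ]
0.71 [ 0.324  0.    -1.085]
0.85 [ 0.474 -0.    -1.028]
0.99 [ 0.614  0.    -0.951]
1.13 [ 0.743 -0.    -0.855]
1.27 [ 0.856 -0.    -0.742]
1.42 [ 0.952  0.    -0.613]
1.56 [ 1.029 -0.    -0.473]
1.7 [ 1.085 -0.    -0.323]
```

Call:
move_arm --jaw '[6, 6, 6, 6, 6, 6, 6, 6, 6, 6, 6, 6]' --dp '[[0, 0, -1.5], [0, 0, -1.5], [0, 0, -1.5], [0, 0, -1.5], [0, 0, -1.5], [2, -2.4, 0], [2, -2.4, 0], [2, -2.4, 0], [2, -2.4, 0], [2, -2.4, 0], [2, -2.4, 0], [2, -2.4, 0]]' --turn '[[0, 0, 0.105], [0, 0, 0.105], [0, 0, 0.105], [0, 0, 0.105], [0, 0, 0.104], [0, 0, 0], [0, 0, 0], [0, 0, 0], [0, 0, 0], [0, 0, 0], [0, 0, 0], [0, 0, 0]]' --force 30

```text
time_s: 2.9
position: [0.3095, -0.414, 0.2835]
tool_rot: [[0.957, -0.289, 0.0], [-0.289, -0.957, -0.0], [0.0, 0.0, -1.0]]
ft_force: [0.5, -0.9, 0.1]
grip_width: 0.0601
gripper_force: 0.0
```

Call:
move_arm --jaw '[6, 6, 6, 6, 6, 6, 6, 6, 6, 6, 6, 6]' --dp '[[2, -2.4, 0], [2, -2.4, 0], [2, -2.4, 0], [2, -2.4, 0], [2, -2.4, 0], [2, -2.4, 0], [2, -2.4, 0], [1.5, -1.8, 0], [1, -0.8, 0], [0.5, -0.2, 0], [0, 0, 0], [0, 0, 0]]' --turn '[[0, 0, 0], [0, 0, 0], [0, 0, 0], [0, 0, 0], [0, 0, 0], [0, 0, 0], [0, 0, 0], [0, 0, 0], [0, 0, 0], [0, 0, 0], [0, 0, 0], [0, 0, 0]]'

```text
time_s: 3.9
position: [0.5274, -0.277, 0.2831]
tool_rot: [[0.957, -0.289, -0.0], [-0.289, -0.957, 0.0], [-0.0, 0.0, -1.0]]
ft_force: [-0.5, -0.5, 0.3]
grip_width: 0.0602
gripper_force: 0.0
```

```bash
cat > e.py <<'E'
from h import *
Rt=tool(-Y,DOWN); b=barl(0)
s=observe();print(s["position"],s["q"],s["ft_force"])
go(b+[0,0,-.016],Rt)
for n in("top","side"):
    print(n,"pred",pix(n,b)); im,d=cams.get_image(n); cv2.imwrite(f"pics/{n}1.png",im[...,::-1])
    for x in cams.mark_of(n,"clamp_bar")[:2]: print(x["p"],np.array(x["location"])*[640,400])
a=cv2.imread("pics/side1.png")[110:260,300:460]
cv2.imwrite("pics/side1c.png",cv2.resize(a,None,fx=4,fy=4,interpolation=2))
E
python3 e.py
```

```text
[ 0.527 -0.277  0.283] [-39.078  24.496  57.828  -0.014  97.697  67.742] [-0.459 -0.482  0.324]
t 3.9 turn [ 0.  0. -0.] then shift cm (new axes) [ 0.574 -2.403 18.537]
top pred (np.float64(387.39038806436815), np.float64(215.9507656582319))
side pred (np.float64(378.2060354594957), np.float64(169.51239248258554))
0.57 [380.416 170.4  ]
```

View pics/side1c.png

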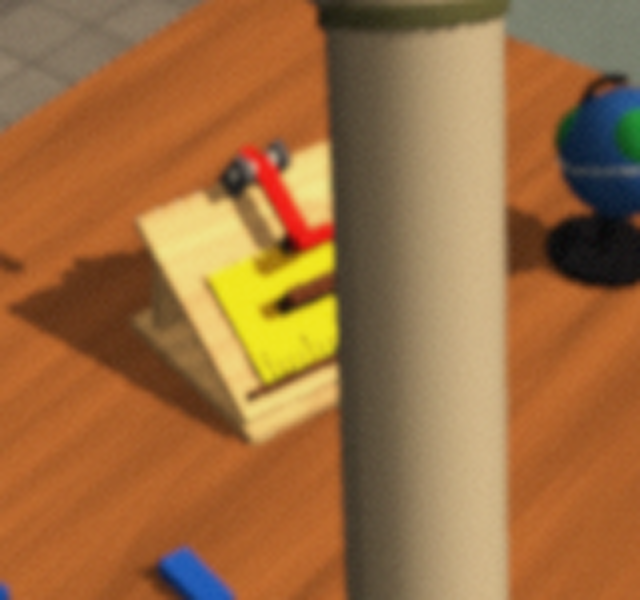

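The view shows the red arm, with the bar at about (378,169) as predicted, partly hidden by the forearm. I'm descending onto it.

Call:
move_arm --jaw '[6, 6, 6, 6, 6, 6, 6, 6, 6, 6, 6, 6]' --dp '[[0.3, -1.2, 1], [0.3, -1.2, 2], [0, 0, 2.5], [0, 0, 2.5], [0, 0, 2], [0, 0, 2], [0, 0, 1.5], [0, 0, 1.5], [0, 0, 1.5], [0, 0, 1], [0, 0, 1], [0, 0, 0]]' --turn '[[0, 0, 0], [0, 0, 0], [0, 0, 0], [0, 0, 0], [0, 0, 0], [0, 0, 0], [0, 0, 0], [0, 0, 0], [0, 0, 0], [0, 0, 0], [0, 0, 0], [0, 0, 0]]'

```text
time_s: 5.1
position: [0.5398, -0.2545, 0.0963]
tool_rot: [[0.957, -0.289, -0.003], [-0.289, -0.957, 0.002], [-0.003, -0.001, -1.0]]
ft_force: [-0.9, 0.1, 0.2]
grip_width: 0.0599
gripper_force: 0.0
```

Call:
move_arm --jaw '[4.4, 3.6, 3.2, 3.0, 3.0, 3.0, 3.0, 3.0]' --dp '[[0, 0, 0], [0, 0, 0], [0, 0, 0], [0, 0, 0], [0, 0, 0], [0, 0, 0], [0, 0, 0], [0, 0, 0]]' --turn '[[0, 0, 0], [0, 0, 0], [0, 0, 0], [0, 0, 0], [0, 0, 0], [0, 0, 0], [0, 0, 0], [0, 0, 0]]' --force 30

```text
time_s: 5.77
position: [0.5409, -0.2556, 0.0992]
tool_rot: [[0.957, -0.289, 0.002], [-0.289, -0.957, -0.001], [0.002, 0.001, -1.0]]
ft_force: [-0.4, -0.5, 5.2]
grip_width: 0.0299
gripper_force: 3.0
```

Run:
```python
from h import *
o=[]
for n,(a,b,c,d) in (("side",(120,220,310,440)),("top",(170,260,330,450))):
    im,_=cams.get_image(n); o.append(cv2.resize(im[a:b,c:d,::-1],(520,400) if n=="side" else (533,400),interpolation=2)[:, :520])
cv2.imwrite("pics/g.png",cv2.resize(np.vstack(o),(390,600)))
s=observe();print(s["grip_width"],s["gripper_force"],s["ft_force"],s["wrist_torque"])
```

```text
0.02996201675997828 3.037172667682171 [-0.288 -0.341  6.657] [-0.086  0.072  0.019]
```

View pics/g.png

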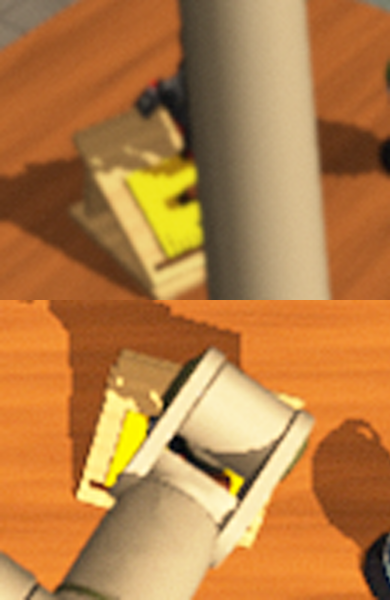

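The forearm and hand hide the fingers. The jaw closed to 30 mm, less than the 36 mm bar, with a slight upward force, so the grip is poor and probably too high. I'm reopening to go deeper.

Call:
move_arm --jaw '[6, 6, 6, 6, 6, 6, 6, 6]' --dp '[[0, 0, 0], [0, 0, 0], [0, 0, 0], [0, 0, 0], [0.3, 0, 0.2], [0, 0, 0.3], [0, 0, 0.3], [0, 0, 0]]' --turn '[[0, 0, 0], [0, 0, 0], [0, 0, 0], [0, 0, 0], [0, 0, 0], [0, 0, 0], [0, 0, 0], [0, 0, 0]]'

```text
time_s: 6.53
position: [0.543, -0.2559, 0.0894]
tool_rot: [[0.957, -0.289, -0.001], [-0.289, -0.957, 0.001], [-0.001, -0.001, -1.0]]
ft_force: [0.6, 0.7, 0.5]
grip_width: 0.0599
gripper_force: 0.0
```

Call:
move_arm --jaw '[4.2, 3.8, 3.5, 3.5, 3.5, 3.5]' --dp '[[0, 0, 0], [0, 0, 0], [0, 0, 0], [0, 0, 0], [0, 0, 0], [0, 0, 0]]' --turn '[[0, 0, 0], [0, 0, 0], [0, 0, 0], [0, 0, 0], [0, 0, 0], [0, 0, 0]]'

```text
time_s: 7.03
position: [0.5431, -0.2571, 0.0907]
tool_rot: [[0.957, -0.289, -0.0], [-0.289, -0.957, -0.002], [0.0, 0.002, -1.0]]
ft_force: [-3.8, -5.1, 1.2]
grip_width: 0.0354
gripper_force: 17.3
```

Now it grips at 35.4 mm and holds force. I'm lifting along the arc.

Call:
move_arm --jaw '[3, 3, 3, 3, 3, 3, 3, 3, 3, 3, 3, 3]' --dp '[[0, 0.1, 0], [0, 0, 0], [0, 0, 0], [-0.16, 0, -0.54], [-0.15, 0, -0.55], [-0.08, 0, -0.56], [-0.07, 0, -0.56], [0, 0, -0.57], [0.01, 0, -0.56], [0.08, 0, -0.56], [0.08, 0, -0.56], [0, 0, 0]]' --turn '[[0, 0, 0], [0, 0, 0], [0, 0, 0], [0, 0, 0], [0, 0, 0], [0, 0, 0], [0, 0, 0], [0, 0, 0], [0, 0, 0], [0, 0, 0], [0, 0, 0], [0, 0, 0]]' --force 35

```text
time_s: 8.03
position: [0.5407, -0.2564, 0.1354]
tool_rot: [[0.957, -0.289, 0.001], [-0.289, -0.957, -0.0], [0.001, 0.0, -1.0]]
ft_force: [3.6, -3.4, -7.1]
grip_width: 0.0342
gripper_force: 35.5
```

Call:
move_arm --jaw '[3, 3, 3, 3, 3, 3, 3, 3, 3]' --dp '[[0.16, 0, -0.54], [0.16, 0, -0.54], [0.24, 0, -0.51], [0.24, 0, -0.51], [0.31, 0, -0.48], [0.31, 0, -0.47], [0.37, 0, -0.43], [0.37, 0, -0.43], [0, 0, 0]]' --turn '[[0, 0, 0], [0, 0, 0], [0, 0, 0], [0, 0, 0], [0, 0, 0], [0, 0, 0], [0, 0, 0], [0, 0, 0], [0, 0, 0]]'

```text
time_s: 8.78
position: [0.5618, -0.2627, 0.175]
tool_rot: [[0.957, -0.289, 0.001], [-0.289, -0.957, -0.001], [0.002, 0.0, -1.0]]
ft_force: [-0.2, -2.1, -2.9]
grip_width: 0.0332
gripper_force: 35.1
```

Call:
move_arm --jaw '[3, 3, 3, 3, 3, 3, 3, 3, 3]' --dp '[[0.43, 0, -0.37], [0.43, 0, -0.37], [0.47, 0, -0.31], [0.48, 0, -0.31], [0.51, 0, -0.24], [0.52, 0, -0.23], [0.54, 0, -0.16], [0.54, 0, -0.16], [0, 0, 0]]' --turn '[[0, 0, 0], [0, 0, 0], [0, 0, 0], [0, 0, 0], [0, 0, 0], [0, 0, 0], [0, 0, 0], [0, 0, 0], [0, 0, 0]]'

```text
time_s: 9.53
position: [0.5999, -0.2741, 0.1965]
tool_rot: [[0.957, -0.289, 0.002], [-0.289, -0.957, -0.001], [0.002, 0.0, -1.0]]
ft_force: [-0.4, 0.8, 6.6]
grip_width: 0.0328
gripper_force: 34.6
```

Run:
```python
from h import *
o=[]
for n,(a,b,c,d) in (("side",(100,200,310,440)),("top",(160,260,330,460))):
    im,_=cams.get_image(n); o.append(cv2.resize(im[a:b,c:d,::-1],(390,300),interpolation=2))
cv2.imwrite("pics/g2.png",np.vstack(o))
```

```text
(no output)
```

View pics/g2.png

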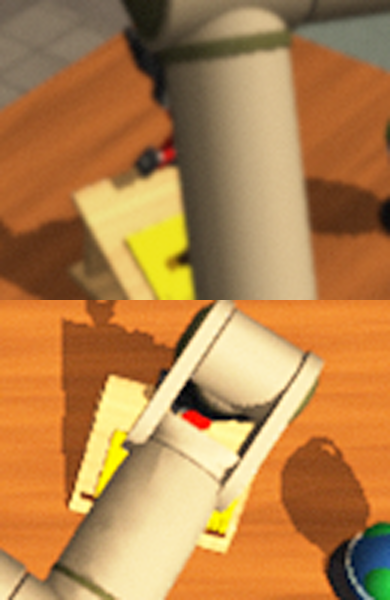

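The arm is now raised: the red bar shows in the gripper in the top view, at about (395,240), and the ruler is still on the stand. I'm releasing and retreating up.

Call:
move_arm --jaw '[4, 5, 6, 7, 7, 7, 7, 7, 7, 7, 7, 7]' --dp '[[0, 0, 0], [0, 0, 0], [0, 0, 0], [0, 0, 0], [0, 0, -1], [0, 0, -1.5], [0, 0, -2], [0, 0, -2], [0, 0, -1.5], [-2, 0, -1], [-2, 0, 0], [-2, 0, 0]]' --turn '[[0, 0, 0], [0, 0, 0], [0, 0, 0], [0, 0, 0], [0, 0, 0], [0, 0, 0], [0, 0, 0], [0, 0, 0], [0, 0, 0], [0, 0, 0], [0, 0, 0], [0, 0, 0]]'

```text
time_s: 10.63
position: [0.5405, -0.2564, 0.2867]
tool_rot: [[0.957, -0.289, 0.002], [-0.289, -0.957, -0.001], [0.002, 0.001, -1.0]]
ft_force: [-0.2, -0.4, -0.6]
grip_width: 0.07
gripper_force: 0.0
```

```bash
cat > f.py <<'E'
from h import *
Rg=tool(-U,-N); Rg2=tool(U,-N); s=observe(); print(s["q"])
p=S(-24.2,-8,85); go(p,Rg); go(p,Rg2)
for n in("top","side"):
    im,d=cams.get_image(n); 
    for q in("clamp_bar","clamp_hinge","ruler_grip"):
        for x in cams.mark_of(n,q)[:2]:
            u,v=np.array(x["location"])*[640,400]; print(n,q,round(x["p"],2),u,v,world(n,u,v,float(d[int(v),int(u)])))
print("pred open bar",barl(1.75),pix("side",barl(1.75)),pix("top",barl(1.75)), "grip",S(-24.2,-8,21),pix("side",S(-24.2,-8,21)),pix("top",S(-24.2,-8,21)))
E
python3 f.py
```

```text
[-36.702  24.652  57.004   0.     98.233  70.09 ]
t 10.6333 turn [0.438 0.437 1.527] then shift cm (new axes) [ 0.749 12.867 10.299]
t 10.6333 turn [-0.437  0.438 -1.526] then shift cm (new axes) [ -0.749 -12.867  10.299]
top clamp_hinge 0.76 395.52 197.92000000000002 [ 0.529 -0.201  0.589]
top ruler_grip 0.73 385.91999999999996 224.2 [ 0.459 -0.172  0.59 ]
side clamp_bar 0.78 368.512 133.48 [ 0.595 -0.266  0.223]
side clamp_hinge 0.77 364.992 151.68 [ 0.608 -0.273  0.143]
side ruler_grip 0.73 385.6 177.4 [0.276 0.14  0.463]
pred open bar [ 0.599 -0.274  0.22 ] (np.float64(368.7958785772581), np.float64(132.75873420629972)) (np.float64(396.41843405295765), np.float64(195.9571600931576)) grip [ 0.519 -0.258  0.077] (np.float64(382.93041772782317), np.float64(180.70858114853266)) (np.float64(386.6099555532083), np.float64(222.40107175975677))
```

The clamp stays open at its stop: the bar is seen at (368,133), matching the prediction for 1.75 rad. Now I turn for the ruler grip.

Call:
move_arm --jaw '[5, 4, 4, 4, 4, 4, 4, 4, 4, 4, 4, 4]' --dp '[[0, 0, 0], [0, 0, 0], [0, 0, 0], [0, 0, 0], [0, 0, 0], [0, 0, 0], [0, 0, 0], [0, 0, 0], [0, 0, 0], [0, 0, 0], [0, 0, 0], [0, 0, 0]]' --turn '[[-0.0312, 0.0313, -0.109], [-0.0312, 0.0313, -0.109], [-0.0312, 0.0313, -0.109], [-0.0312, 0.0313, -0.109], [-0.0312, 0.0313, -0.109], [-0.0312, 0.0313, -0.109], [-0.0312, 0.0313, -0.109], [-0.0312, 0.0313, -0.109], [-0.0312, 0.0313, -0.109], [-0.0312, 0.0313, -0.109], [-0.0312, 0.0313, -0.109], [-0.0312, 0.0313, -0.109]]'

```text
time_s: 12.03
position: [0.5415, -0.2565, 0.2855]
tool_rot: [[0.485, 0.758, 0.436], [0.873, -0.451, -0.187], [0.054, 0.471, -0.88]]
ft_force: [-0.2, 0.6, -0.1]
grip_width: 0.0401
gripper_force: 0.0
```

Call:
move_arm --jaw '[4, 4, 4, 4, 4, 4, 4, 4, 4, 4, 4]' --dp '[[0, 0, 0], [0, 0, 0], [0, -2, 0.6], [0, -2, 1], [0, -2, 1.5], [-0.2, -2, 1.7], [-0.2, -2, 1.7], [-0.2, -1.7, 1.7], [-0.2, -1, 1.2], [0, -0.2, 0.8], [0, 0, 0]]' --turn '[[-0.0312, 0.0313, -0.109], [-0.0312, 0.0313, -0.109], [0, 0, 0], [0, 0, 0], [0, 0, 0], [0, 0, 0], [0, 0, 0], [0, 0, 0], [0, 0, 0], [0, 0, 0], [0, 0, 0]]'

```text
time_s: 12.95
position: [0.486, -0.2481, 0.1293]
tool_rot: [[0.289, 0.813, 0.506], [0.957, -0.247, -0.151], [0.002, 0.528, -0.849]]
ft_force: [-0.4, -0.6, -0.6]
grip_width: 0.04
gripper_force: 0.0
```

```bash
cat > f2.py <<'E'
from h import *
Rg2=tool(U,-N); s=observe(); print(s["q"],s["ft_force"])
go(S(-24.2,-8,10),Rg2)
o=[]
for n,(a,b,c,d) in (("side",(100,200,310,440)),("top",(160,260,330,460))):
    im,_=cams.get_image(n); o.append(cv2.resize(im[a:b,c:d,::-1],(390,300),interpolation=2))
    for x in cams.mark_of(n,"ruler_grip")[:2]: print(n,x["p"],np.array(x["location"])*[640,400])
cv2.imwrite("pics/g3.png",np.vstack(o))
E
python3 f2.py
```

```text
[-47.932  15.914 107.498  30.812  32.432 -53.813] [-0.417 -0.649 -0.619]
t 12.95 turn [-0.004 -0.002 -0.001] then shift cm (new axes) [0.037 0.122 7.351]
side 0.78 [381.632 178.2  ]
top 0.96 [385.92 220.68]
top 0.63 [455.872 250.4  ]
```

View pics/g3.png

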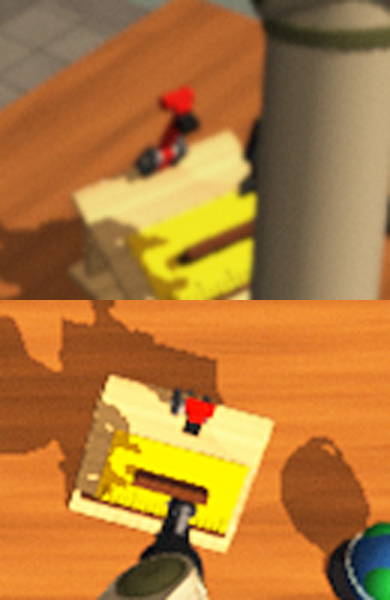

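The top view shows the clamp open and the grip bar centred at full-image (386.7,222), as predicted. I'm descending along the tool axis and gripping.

Call:
move_arm --jaw '[4, 4, 4, 4, 4, 4, 4, 4]' --dp '[[0, 0.1, 1], [0, 0, 1.5], [0, 0, 1.5], [0, 0, 1.2], [0, 0, 1], [0, 0, 0.7], [0, 0, 0.4], [0, 0, 0]]' --turn '[[-0.004, -0.002, 0], [0, 0, 0], [0, 0, 0], [0, 0, 0], [0, 0, 0], [0, 0, 0], [0, 0, 0], [0, 0, 0]]'

```text
time_s: 13.82
position: [0.5241, -0.2596, 0.0692]
tool_rot: [[0.29, 0.81, 0.51], [0.957, -0.245, -0.155], [-0.001, 0.533, -0.846]]
ft_force: [0.4, -0.1, -0.1]
grip_width: 0.0401
gripper_force: 0.0
```

Call:
move_arm --jaw '[3, 2.4, 2, 1.5, 1.2, 1.2, 1.2, 1.2]' --dp '[[0, 0, 0], [0, 0, 0], [0, 0, 0], [0, 0, 0], [0, 0, 0], [0, 0, 0], [0, 0, 0], [0, 0, 0]]' --turn '[[0, 0, 0], [0, 0, 0], [0, 0, 0], [0, 0, 0], [0, 0, 0], [0, 0, 0], [0, 0, 0], [0, 0, 0]]' --force 40

```text
time_s: 14.48
position: [0.5238, -0.2596, 0.0694]
tool_rot: [[0.29, 0.81, 0.51], [0.957, -0.245, -0.155], [-0.001, 0.533, -0.846]]
ft_force: [0.3, 0.3, -0.4]
grip_width: 0.0119
gripper_force: 0.0
```

Run:
```python
from h import *
s=observe();p=np.array(s["position"]);q=p-C;print("U,Y,N mm",1000*np.array([q@U,q@Y,q@N]),s["tool_rot"],s["grip_width"])
o=[]
for n,(a,b,c,d) in (("side",(140,200,340,420)),("top",(190,250,350,430))):
    im,dd=cams.get_image(n); o.append(cv2.resize(im[a:b,c:d,::-1],(400,300),interpolation=2))
    print(n,"tcp pix",pix(n,p),"grip",pix(n,S(-24.2,-8,21)))
    for x in cams.mark_of(n,"ruler_grip")[:2]: print(n,x["p"],np.array(x["location"])*[640,400])
cv2.imwrite("pics/g4.png",np.vstack(o))
```

```text
U,Y,N mm [-23.787  -8.417  11.875] [[ 0.29   0.81   0.51 ]
 [ 0.957 -0.245 -0.155]
 [-0.001  0.533 -0.846]] 0.011874852177025207
side tcp pix (np.float64(381.84563565740297), np.float64(181.59622676623928)) grip (np.float64(382.93041772782317), np.float64(180.70858114853266))
side 0.68 [384.704 176.8  ]
side 0.2 [369.472 135.2  ]
top tcp pix (np.float64(386.74229443888714), np.float64(221.38494932306685)) grip (np.float64(386.6099555532083), np.float64(222.40107175975677))
top 0.88 [390.912 221.6  ]
top 0.51 [253.184 211.2  ]
```

View pics/g4.png

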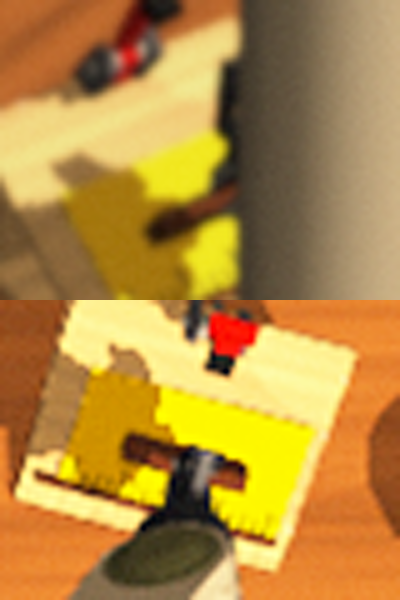

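The fingers sit over the bar, at about (195,465) in the lower panel, but closed above it. The real fingertips seem to end short of the nominal TCP. I'm reopening and creeping down while watching force.

Call:
move_arm --jaw '[4, 4, 4, 4, 4, 4, 4, 4]' --dp '[[0, 0, 0], [0, 0, 0], [0, 0, 0], [0, 0, 0.2], [0, 0, 0.2], [0, 0, 0.2], [0, 0, 0.2], [0, 0, 0]]' --turn '[[0, 0, 0], [0, 0, 0], [0, 0, 0], [0, 0, 0], [0, 0, 0], [0, 0, 0], [0, 0, 0], [0, 0, 0]]'

```text
time_s: 15.35
position: [0.528, -0.2608, 0.0622]
tool_rot: [[0.29, 0.81, 0.51], [0.957, -0.245, -0.155], [-0.001, 0.533, -0.846]]
ft_force: [-0.5, 0.1, 0.4]
grip_width: 0.0396
gripper_force: 0.0
```

Call:
move_arm --jaw '[4, 4, 4, 4, 4]' --dp '[[0, 0, 0.2], [0, 0, 0.2], [0, 0, 0.2], [0, 0, 0.2], [0, 0, 0]]' --turn '[[0, 0, 0], [0, 0, 0], [0, 0, 0], [0, 0, 0], [0, 0, 0]]'

```text
time_s: 15.77
position: [0.532, -0.2621, 0.0555]
tool_rot: [[0.29, 0.81, 0.51], [0.957, -0.245, -0.155], [-0.001, 0.533, -0.846]]
ft_force: [0.2, 0.2, 0.2]
grip_width: 0.04
gripper_force: 0.0
```

Run:
```python
from h import *
s=observe();p=np.array(s["position"]);T=np.array(s["tool_rot"]);print(s["ft_force"],s["position"])
im,d=cams.get_image("top")
v,u=np.mgrid[180:260,350:430]; dd=d[v,u]; P=(world("top",u+.5,v+.5,dd)-p)@T*1000
c=im[v,u]
m=(abs(P[...,0])<14)&(abs(P[...,1])<42)&(P[...,2]<40)
for w in sorted(np.c_[P[m],c[m]].tolist(),key=lambda r:-r[2])[:45]: print(np.round(w).astype(int))
```

```text
[0.164 0.158 0.221] [ 0.532 -0.262  0.056]
[ -3  39  -3 254 248   0]
[ 12  22  -3 203 138   0]
[  8 -31  -5 197 135   0]
[ 10  41  -6 254 249   0]
[  3  21  -6 166 107   0]
[ -6  42  -6 254 249   0]
[  5  25  -7 240 201   0]
[  9 -26  -7 206 144   0]
[  8  24  -7 199 138   0]
[  9  38  -7 254 249   0]
[ 12 -32  -7 204 141   0]
[ 11 -36  -8 236 194   0]
[-11  40  -8 254 248   0]
[ 14  28  -8 200 136   0]
[ 10  29  -8 199 133   0]
[ 12  37  -8 255 251   0]
[  1  41  -9 253 248   0]
[ -1  19  -9 143 120   2]
[ 12  10  -9 255 237   0]
[ -7  26  -9 255 250   0]
[ 14  41  -9 254 249   0]
[-12  23  -9 249 226   0]
[ -5  20  -9 191 162   0]
[ 11  33  -9 249 232   0]
[ 13 -40  -9 255 254   0]
[  0  24 -10 242 210   0]
[ -1  33 -10 254 249   0]
[  8  35 -10 253 243   0]
[  1  28 -10 255 248   0]
[  5  40 -10 254 248   0]
[  0  37 -10 254 247   0]
[ -5  35 -11 254 248   0]
[ -3  25 -11 255 247   0]
[ 14 -26 -11 211 148   0]
[  4  37 -11 254 250   0]
[ -6  31 -12 255 249   0]
[-11  28 -12 255 252   0]
[ -8  23 -12 234 203   0]
[-13  33 -12 254 248   0]
[ 14  16 -12 255 255   0]
[ -2  30 -12 255 252   0]
[ -9  32 -12 254 248   0]
[  3  33 -13 255 251   0]
[ -8  37 -13 254 248   0]
[  7  32 -13 249 233   0]
```

The plate face is already about 10 mm "behind" the nominal TCP and nothing touches, so the real tips end well short. I'm closing here.

Call:
move_arm --jaw '[3, 2.4, 2, 1.6, 1.2, 1.2, 1.2, 1.2]' --dp '[[0, 0, 0], [0, 0, 0], [0, 0, 0], [0, 0, 0], [0, 0, 0], [0, 0, 0], [0, 0, 0], [0, 0, 0]]' --turn '[[0, 0, 0], [0, 0, 0], [0, 0, 0], [0, 0, 0], [0, 0, 0], [0, 0, 0], [0, 0, 0], [0, 0, 0]]' --force 30

```text
time_s: 16.48
position: [0.5333, -0.2629, 0.0575]
tool_rot: [[0.29, 0.808, 0.513], [0.957, -0.243, -0.157], [-0.002, 0.537, -0.844]]
ft_force: [5.7, 1.2, 5.9]
grip_width: 0.0152
gripper_force: 32.4
```

Holding. I'm regripping 6 mm deeper for a secure hold, shifting 2 mm along U toward the bar's centre.

Call:
move_arm --jaw '[2.4, 3.2, 3.2, 3.2, 3.2, 2.4, 1.8, 1.2, 1.2, 1.2, 1.2]' --dp '[[0, 0, 0], [0, 0, 0], [0, 0.2, 0.2], [0, 0, 0.2], [0, 0, 0.2], [0, 0, 0], [0, 0, 0], [0, 0, 0], [0, 0, 0], [0, 0, 0], [0, 0, 0]]' --turn '[[0, 0, 0], [0, 0, 0], [0, 0, 0], [0, 0, 0], [0, 0, 0], [0, 0, 0], [0, 0, 0], [0, 0, 0], [0, 0, 0], [0, 0, 0], [0, 0, 0]]'

```text
time_s: 17.4
position: [0.5368, -0.2636, 0.052]
tool_rot: [[0.29, 0.81, 0.51], [0.957, -0.245, -0.156], [-0.001, 0.534, -0.846]]
ft_force: [2.6, 0.2, 0.4]
grip_width: 0.0151
gripper_force: 33.0
```

Call:
move_arm --jaw '[1, 1, 1, 1, 1, 1, 1, 1, 1]' --dp '[[0, 0, 0], [0, 0, 0], [0, 0, -0.3], [0, 0, -0.7], [0, 0, -1], [0, 0, -1.5], [0, 0, -1.5], [0, 0, -1], [0, 0, 0]]' --turn '[[0, 0, 0], [0, 0, 0], [0, 0, 0], [0, 0, 0], [0, 0, 0], [0, 0, 0], [0, 0, 0], [0, 0, 0], [0, 0, 0]]' --force 60

```text
time_s: 18.15
position: [0.5052, -0.254, 0.1042]
tool_rot: [[0.29, 0.809, 0.511], [0.957, -0.245, -0.156], [-0.002, 0.534, -0.845]]
ft_force: [0.3, 0.0, -1.6]
grip_width: 0.0148
gripper_force: 63.2
```

Run:
```python
from h import *
s=observe();print(s["ft_force"],s["q"])
im,d=cams.get_image("top")
for x in cams.mark_of("top","ruler_grip")[:2]: print(x["p"],np.array(x["location"])*[640,400])
p=np.array(s["position"]);T=np.array(s["tool_rot"])
# ruler plate points (yellow) plane in tool coordinates
hsv=cv2.cvtColor(im,cv2.COLOR_RGB2HSV); m=(hsv[...,0]>22)&(hsv[...,0]<32)&(hsv[...,1]>200)&(d>0)
v,u=np.nonzero(m); P=world("top",u+.5,v+.5,d[v,u]); P=P[np.linalg.norm(P-p,axis=1)<.15]
Q=(P-p)@T*1000; c=np.median(Q,0); Q=Q[abs(Q[:,2]-c[2])<12]; n=np.linalg.svd(Q-Q.mean(0))[2][2]; print(len(Q),"plate in tool",c,"normal",n, "ext",np.percentile(Q,[1,99],axis=0))
tr=Ro.from_euler("z",13.5,degrees=True).as_matrix()
go([.58,.2585,.25],tool(tr[:,0],DOWN))
yaw=R[:,0]; print("level only:"); go(p,tool(yaw,DOWN))
```

```text
[ 0.272  0.015 -1.634] [-46.44   20.003 107.037  33.637  28.282 -56.02 ]
0.79 [389.504 230.12 ]
467 plate in tool [-49.866  14.415 -15.452] normal [ 0.001 -0.     1.   ] ext [[-89.124 -52.338 -23.599]
 [ 83.417  45.759  -8.139]]
t 18.25 turn [ 0.549  0.15  -0.516] then shift cm (new axes) [ 48.11   19.183 -14.731]
level only:
t 18.25 turn [ 0.562  0.001 -0.001] then shift cm (new axes) [-0.004 -0.055 -0.147]
```

The ruler is lifted square in the grip (1.6 N weight). I'm raising and levelling it.

Call:
move_arm --jaw '[1, 1, 1, 1, 1, 1, 1, 1, 1, 1, 1]' --dp '[[0, 0, -1], [0, 0, -2], [0, 0, -2], [0, 0, -2], [0, 0, -1.5], [0, 0, -1], [0, 0, -1], [0, 0, -1], [0, 0, -1], [0, 0, -1], [0, 0, 0]]' --turn '[[0, 0, 0], [0, 0, 0], [0, 0, 0], [0, 0, 0], [0.06, 0, 0], [0.1, 0, 0], [0.1, 0, 0], [0.1, 0, 0], [0.1, 0, 0], [0.1, 0, 0], [0, 0, 0]]'

```text
time_s: 19.17
position: [0.4503, -0.2377, 0.223]
tool_rot: [[0.29, 0.957, 0.0], [0.957, -0.29, -0.002], [-0.002, 0.001, -1.0]]
ft_force: [-0.7, -0.8, -2.0]
grip_width: 0.0143
gripper_force: 63.1
```

```bash
cat > t.py <<'E'
from h import *
s=observe();print(s["ft_force"],s["q"],s["position"],s["grip_width"])
tr=Ro.from_euler("z",13.5,degrees=True).as_matrix()
T=tool(tr[:,0],DOWN); c=np.array([.580,.2585,0])
go(c+[0,0,.12]+T@[.002,.002,0],T)
E
python3 t.py
```

```text
[-0.691 -0.807 -2.031] [-41.114  17.032  79.138  -0.094  83.727 -24.27 ] [ 0.45  -0.238  0.223] 0.014345998968409865
t 19.1667 turn [ 0.     0.002 -0.529] then shift cm (new axes) [45.417 24.395 10.304]
```

Call:
move_arm --jaw '[1, 1, 1, 1, 1, 1, 1, 1, 1, 1, 1, 1]' --dp '[[0, 0, 0], [0, 0, 0], [1, 0.5, 0], [2, 1, 0], [2, 1, 0], [2.2, 1.2, 0], [2.2, 1.2, 0], [2.2, 1.2, 0], [2.2, 1.2, 0], [2.2, 1.2, 0], [2.2, 1.2, 0], [2.2, 1.2, 0]]' --turn '[[0, 0, -0.06], [0, 0, -0.1], [0, 0, -0.1], [0, 0, -0.1], [0, 0, -0.1], [0, 0, -0.069], [0, 0, 0], [0, 0, 0], [0, 0, 0], [0, 0, 0], [0, 0, 0], [0, 0, 0]]'

```text
time_s: 20.17
position: [0.5213, -0.0171, 0.2208]
tool_rot: [[-0.232, 0.973, 0.003], [0.973, 0.232, -0.001], [-0.001, 0.003, -1.0]]
ft_force: [0.4, -0.3, -2.1]
grip_width: 0.0148
gripper_force: 63.1
```

Call:
move_arm --jaw '[1, 1, 1, 1, 1, 1, 1, 1, 1, 1, 1, 1]' --dp '[[2.2, 1.2, 0], [2.2, 1.2, 0], [2.2, 1.2, 0], [2.2, 1.2, 0], [2.2, 1.2, 0], [2.2, 1.2, 0], [2.2, 1.2, 0], [2.2, 1.2, 0], [2.2, 1.2, 0], [1.5, 1, 0], [0.8, 0.5, 0], [0, 0, 0]]' --turn '[[0, 0, 0], [0, 0, 0], [0, 0, 0], [0, 0, 0], [0, 0, 0], [0, 0, 0], [0, 0, 0], [0, 0, 0], [0, 0, 0], [0, 0, 0], [0, 0, 0], [0, 0, 0]]'

```text
time_s: 21.17
position: [0.5897, 0.2263, 0.2203]
tool_rot: [[-0.234, 0.972, 0.002], [0.972, 0.234, -0.001], [-0.001, 0.002, -1.0]]
ft_force: [-0.5, 0.7, -1.6]
grip_width: 0.0145
gripper_force: 63.1
```

```bash
python3 t.py
```

```text
[-0.505  0.75  -1.616] [10.301 29.838 58.886 -0.053 91.18  -3.254] [0.59  0.226 0.22 ] 0.014500082873179134
t 21.1667 turn [0.002 0.001 0.001] then shift cm (new axes) [ 3.554  0.004 10.033]
```

Call:
move_arm --jaw '[1, 1, 1, 1, 1, 1, 1, 1, 1, 1, 1, 1]' --dp '[[1, 0, 0.5], [1.5, 0, 1], [1, 0, 2], [0, 0, 2.5], [0, 0, 2.5], [0, 0, 2.5], [0, 0, 2.2], [0, 0, 2], [0, 0, 1.5], [0, 0, 1], [0, 0, 0.8], [0, 0, 0]]' --turn '[[0.002, 0, 0], [0, 0, 0], [0, 0, 0], [0, 0, 0], [0, 0, 0], [0, 0, 0], [0, 0, 0], [0, 0, 0], [0, 0, 0], [0, 0, 0], [0, 0, 0], [0, 0, 0]]'

```text
time_s: 22.17
position: [0.5809, 0.2588, 0.0348]
tool_rot: [[-0.233, 0.973, -0.002], [0.973, 0.233, -0.002], [-0.002, -0.003, -1.0]]
ft_force: [0.5, 0.5, -1.8]
grip_width: 0.0148
gripper_force: 63.1
```

```bash
cat > v.py <<'E'
from h import *
import sys
s=observe();p=np.array(s["position"]);print(p,s["ft_force"])
tr=Ro.from_euler("z",13.5,degrees=True).as_matrix()
o=[]
for n,(a,b,c,e) in (("side",(210,340,190,320)),("top",(150,270,190,310))):
    im,d=cams.get_image(n); o.append(cv2.resize(im[a:b,c:e,::-1],(300,300),interpolation=2))
    hsv=cv2.cvtColor(im,cv2.COLOR_RGB2HSV); m=(hsv[...,0]>22)&(hsv[...,0]<32)&(hsv[...,1]>200)&(d>0)
    v,u=np.nonzero(m); P=world(n,u+.5,v+.5,d[v,u]); Q=(P-[.58,.2585,0])@tr*1000; k=(abs(Q[:,0])<100)&(abs(Q[:,1])<130)&(Q[:,2]<100); Q=Q[k]
    if len(Q)>20: print(n,len(Q),"tray-frame ext",np.percentile(Q,[2,50,98],axis=0), "normal",np.linalg.svd(Q-Q.mean(0))[2][2])
    mm=cams.mark_of(n,"clamp_bar"); print([(round(x["p"],2),np.array(x["location"])*[640,400]) for x in mm[:1]])
cv2.imwrite(f"pics/{sys.argv[1]}.png",np.hstack(o))
E
python3 v.py t1
```

```text
[0.581 0.259 0.035] [ 0.456  0.461 -1.848]
side 1041 tray-frame ext [[-48.22  -80.412  44.321]
 [-21.879  37.876  48.125]
 [ 42.633  88.248  52.311]] normal [-0.005  0.003 -1.   ]
[]
top 312 tray-frame ext [[-46.314 -86.618  41.477]
 [ -6.171 -60.947  49.366]
 [ 46.023  78.128  56.98 ]] normal [-0.043  0.007 -0.999]
[(0.42, array([393.408, 197.32 ]))]
```

The ruler is centred over the tray and level, with its face about 37 mm above its final height. I'm lowering it gently.

Call:
move_arm --jaw '[1, 1, 1, 1, 1, 1, 1, 1, 1]' --dp '[[0, 0, 0.6], [0, 0, 0.6], [0, 0, 0.6], [0, 0, 0.5], [0, 0, 0.4], [0, 0, 0.3], [0, 0, 0.2], [0, 0, 0.1], [0, 0, 0]]' --turn '[[0, 0, 0], [0, 0, 0], [0, 0, 0], [0, 0, 0], [0, 0, 0], [0, 0, 0], [0, 0, 0], [0, 0, 0], [0, 0, 0]]'

```text
time_s: 23.12
position: [0.5818, 0.2588, 0.0032]
tool_rot: [[-0.233, 0.973, -0.0], [0.973, 0.233, -0.002], [-0.002, -0.001, -1.0]]
ft_force: [-0.3, -0.7, -1.6]
grip_width: 0.0149
gripper_force: 63.1
```

Call:
move_arm --jaw '[1, 1, 1, 1]' --dp '[[0, 0, 0.1], [0, 0, 0.1], [0, 0, 0.1], [0, 0, 0]]' --turn '[[0, 0, 0], [0, 0, 0], [0, 0, 0], [0, 0, 0]]'

```text
time_s: 23.45
position: [0.5817, 0.2588, 0.0002]
tool_rot: [[-0.233, 0.973, -0.0], [0.973, 0.233, -0.002], [-0.002, -0.001, -1.0]]
ft_force: [0.0, -0.7, -1.5]
grip_width: 0.0145
gripper_force: 63.1
```

Call:
move_arm --jaw '[1, 1, 1, 1]' --dp '[[0, 0, 0.1], [0, 0, 0.1], [0, 0, 0], [0, 0, 0]]' --turn '[[0, 0, 0], [0, 0, 0], [0, 0, 0], [0, 0, 0]]'

```text
time_s: 23.78
position: [0.5818, 0.2588, -0.0017]
tool_rot: [[-0.233, 0.973, -0.0], [0.973, 0.233, -0.002], [-0.002, -0.0, -1.0]]
ft_force: [0.3, 0.3, -1.9]
grip_width: 0.0145
gripper_force: 63.1
```

Call:
move_arm --jaw '[1, 1, 1, 1]' --dp '[[0, 0, 0.1], [0, 0, 0.1], [0, 0, 0], [0, 0, 0]]' --turn '[[0, 0, 0], [0, 0, 0], [0, 0, 0], [0, 0, 0]]'

```text
time_s: 24.12
position: [0.5819, 0.2588, -0.0035]
tool_rot: [[-0.233, 0.973, 0.0], [0.973, 0.233, -0.002], [-0.002, -0.0, -1.0]]
ft_force: [-0.3, -0.4, -1.1]
grip_width: 0.0146
gripper_force: 63.2
```

Nearly touching; I'll go on in 2 mm steps.

Call:
move_arm --jaw '[1, 1, 1, 1]' --dp '[[0, 0, 0.1], [0, 0, 0.1], [0, 0, 0], [0, 0, 0]]' --turn '[[0, 0, 0], [0, 0, 0], [0, 0, 0], [0, 0, 0]]'

```text
time_s: 24.45
position: [0.582, 0.2588, -0.0036]
tool_rot: [[-0.233, 0.973, 0.001], [0.973, 0.233, -0.002], [-0.002, 0.001, -1.0]]
ft_force: [-5.5, -1.7, 15.4]
grip_width: 0.0146
gripper_force: 65.4
```

```bash
python3 v.py t2
```

```text
[ 0.582  0.259 -0.004] [-5.494 -1.696 15.446]
side 984 tray-frame ext [[-47.594 -77.494   5.63 ]
 [-21.537  37.598   9.885]
 [ 42.865  87.251  14.108]] normal [-0.031  0.004 -1.   ]
[]
top 275 tray-frame ext [[-46.767 -86.647   2.66 ]
 [ -4.675 -63.045   9.437]
 [ 45.209  60.211  17.58 ]] normal [-0.006  0.013 -1.   ]
[(0.63, array([395.584, 198.6  ]))]
```

The ruler is down (15 N contact, face at about 10 mm). I'm backing off 1.5 mm of command, opening and retreating.

Call:
move_arm --jaw '[1, 1, 1.6, 2, 2.5, 3, 3.5, 3.5, 3.5, 3.5, 3.5, 3.5]' --dp '[[0, 0, -0.15], [0, 0, 0], [0, 0, 0], [0, 0, 0], [0, 0, 0], [0, 0, 0], [0, 0, 0], [0, 0, -0.3], [0, 0, -0.7], [0, 0, -1.2], [0, 0, -2], [0, 0, -2]]' --turn '[[0, 0, 0], [0, 0, 0], [0, 0, 0], [0, 0, 0], [0, 0, 0], [0, 0, 0], [0, 0, 0], [0, 0, 0], [0, 0, 0], [0, 0, 0], [0, 0, 0], [0, 0, 0]]'

```text
time_s: 25.65
position: [0.5817, 0.2589, 0.0594]
tool_rot: [[-0.233, 0.973, 0.0], [0.973, 0.233, -0.002], [-0.002, -0.0, -1.0]]
ft_force: [-0.8, 0.4, 1.2]
grip_width: 0.0352
gripper_force: 0.0
```

Call:
move_arm --jaw '[3.5, 3.5, 3.5, 3.5, 3.5, 3.5, 3.5, 3.5, 3.5, 3.5, 3.5, 3.5]' --dp '[[0, 0, -2], [0, 0, -2], [0, 0, -2], [0, 0, -2], [0, 0, -2], [-2, 0, -2], [-2, 0, -2], [-2, 0, -2], [-2, 0, 0], [-2, 0, 0], [-2, 0, 0], [0, 0, 0]]' --turn '[[0, 0, 0], [0, 0, 0], [0, 0, 0], [0, 0, 0], [0, 0, 0], [0, 0, 0], [0, 0, 0], [0, 0, 0], [0, 0, 0], [0, 0, 0], [0, 0, 0], [0, 0, 0]]'

```text
time_s: 26.65
position: [0.6104, 0.1394, 0.2194]
tool_rot: [[-0.23, 0.973, 0.002], [0.973, 0.23, -0.003], [-0.003, 0.001, -1.0]]
ft_force: [-0.0, -0.4, 0.2]
grip_width: 0.0352
gripper_force: 0.0
```

```bash
sed -i 's/(210,340,190,320)/(90,340,180,480)/; s/(150,270,190,310)/(130,290,150,510)/; s/(300,300)/(390,320)/' v.py; python3 v.py t3
```

```text
[0.61  0.139 0.219] [-0.033 -0.423  0.189]
side 1238 tray-frame ext [[-46.873 -80.479   5.575]
 [-13.878  15.585   9.61 ]
 [ 43.909  87.075  14.061]] normal [-0.002  0.003  1.   ]
[]
top 382 tray-frame ext [[-46.141 -79.208   2.319]
 [ 14.368  54.482   9.079]
 [ 46.952  86.974  18.863]] normal [-0.008 -0.001 -1.   ]
[(0.55, array([397.376, 196.08 ]))]
```

View pics/t3.png

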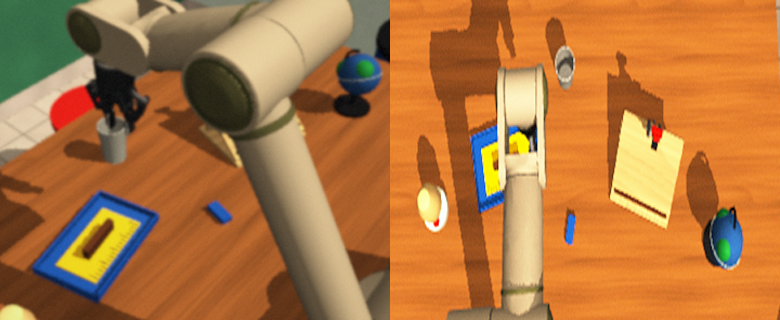

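The ruler lies flat in the tray with its grip bar up (side panel, around (97,240)). The clamp is still open (top panel, (655,133)), and the lamp, globe, glass and eraser are in place. The arm is clear of everything.

```bash
python3 -c "
from rig import ticket
print(ticket.close_job())"
```

```text
the job is handed in; nothing more can be done
None
```

The clamp is held open, the ruler lies flat in the tray with its grip bar up, the other objects were left in place, and the job is handed in (about 27 s of the 64 s allowed).

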